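# Hold the loupe in focus over a phone camera module

## Robot

A 6-joint arm with a two-finger parallel gripper is mounted at the origin on the work surface. World frame = base frame: x ahead of the robot, y to its left, z up, the work surface at z = 0. Lengths are in m, angles in rad, forces in N, time in s.
With the tool pointing down it reaches from about 0.225 to 0.875 m from the base axis. Payload 3.4 kg.
Tool frame: the origin (TCP) lies at the very end of the fingers, on their centre line; the grasp point (between the pads) lies behind it (manip.grasp_offset is the z of the grasp point in the tool frame, in m); z points along the fingers, y is the line along which they close (so a half turn about z gives the same grasp; the last joint's range is limited). The gripper opens to 85 mm and grips with 20 to 120 N. Pads are 22 mm wide; open, the fingers measure 114 mm over their backs; the gripper's body (76 mm by 85 mm) begins 54 mm behind the grasp point. The pads swing forward as they close: fully open they stand 13 mm farther back than shut.
Start: joints at [-1.262, 0.276, 1.505, -0, 1.361, -0.121], TCP at [0.24, -0.523, 0.231] pointing down, gripper open.
Joint ranges: [-2.89, 2.89], [-0.75, 2.08], [0.22, 2.7], [-1.18, 4.32], [0.11, 2.71], [-2.7, 2.7]. Speed limits (rad/s): [2.57, 2.57, 3.14, 3.14, 3.14, 3.14].

## Interface

Orientations are given as a unit quaternion [w, x, y, z].
In Python, from rig import manip gives the robot as it stands.
- The arm moves only by the shell command python3 -m pendant 'ROWS' [FORCE]. ROWS is JSON, a list of rows, each an object of numbers: "dx", "dy", "dz": the shift along the tool's x, y, z in m; "rx", "ry", "rz": the turn, a rotation vector about the tool's x, y, z in degrees; "hand": the finger opening in m, from 0 to 0.0854. In form: [{"dx": .., "dy": .., "dz": .., "rx": .., "ry": .., "rz": .., "hand": ..}, ...]. A call has 1 to 12 rows; each row shifts and turns the commanded pose from where the row before left it, along the tool's axes as they then stand; what a row does not reach is not made up. A row lasts 1/12 s, in which the tool goes at most 41.7 mm and 7.16 degrees, less where a joint would pass 70% of its speed; a pose out of reach is approached as far as the arm can. A call is refused whole if a number of a shift passes 0.0417 or a number of a turn 7.16, either way. A call with a gripper value outside its range is refused whole. The fingers move at their own pace and stop on an object; FORCE is the grip in N (left out, the last holds). Time passes only in rows, so rows that do not move let the fingers close. It gives the time, the measured TCP pose, the force, the opening and the grip force at its end, in the units of the state.
- manip.get_state(): the state, without advancing time (a new reading comes with each control period).
- manip.get_image(name): name is "scene" or "top"; returns a dict with "frame" (400x640x3 uint8, red, green, blue), "fx", "fy", "cx", "cy" (pixels), "position" and "attitude" of the camera in the world. Camera axes: x right, y up, looking along -z (the intrinsics and any distortion apply to the point x, -y, -z); pixel columns grow to the right and rows downward; lengths in m; the calibration is good to about 2 mm. A picture is of the moment at which its call begins. There is no depth.
- manip.sign_off(): hands the job in; it is judged then, once.
The state is a dict: "clock": time; "qpos": joint angles; "qd": joint speeds; "effort": joint torques, N m; "position": TCP position; "ee_rot": TCP orientation; "contact_force": force on the tool from outside, world axes, zero at the start; "moment": the same for the moment, N m; "width": finger opening in m; "gripper_force": force on a finger pad.
Only numpy, scipy, OpenCV 4.12 (cv2) and the standard library are available. Lean on these libraries where they do the work, as an engineer would, in place of code of your own. Each camera call takes 0.05 s, during which the arm holds its last target. There are 200 camera calls.

## Task

Lift the loupe up off the two hooks of its rack and hold it level over the camera module (the part with two round lenses) on the repair mat, its glass centred over the module and at the height marked by the collar on the focus post. Finish while still holding it there, steady and with the loupe touching nothing but the gripper. Leave the parts, the collar's setting and the other things on the bench as they are.

Things in the scene. Friction and masses are not known exactly. Their poses are not given: they have to be found in the camera images.
- loupe: Hand loupe, 212 mm long, 80-145 g, lying level on the rack's hooks. Flat-sided black handle along x from -65 to +65 mm, 14 wide (y), 12 thick (z = 0 to 12); 12 mm steel cap behind it; round glass in a steel ring at the +x end. Origin: underside of the handle, midway along it, midway between the hooks, within 5 mm of the centre of mass: grip here, fingers closing along y.
- loupe_lens (a point): Centre of the loupe's glass, at x = 105, y = 0, z = 6 mm in the loupe's frame (level with the middle of the handle's thickness). The ring around it is 62 mm across and 8 mm thick; z is the optical axis, vertical when the loupe is level.
- rack: Fixed steel rack: foot 130 x 80 x 12 mm, two upturned 6 mm rod hooks at x = -40 and +40 mm. The loupe's handle lies across both, along the rack's x, underside 120 mm above the bench, between the posts (+y, tops at 145 mm) and the upturned tips (-y, tops at 140 mm), 24 mm apart. Clear above; 74 mm clear between the hooks. Origin: centre of the foot's underside.
- camera_module: The part to inspect: phone camera module, light metal plate 40 x 32 x 6 mm with two round dark lens barrels (17 mm across, 5 mm tall) side by side along x. Lies loose on the mat among the other parts. Origin: centre of its underside, midway between the two barrels.
- collar_mark (a point): Centre of the black collar on the focus post, 26 mm across, 8 mm tall, with a steel clamp screw sticking 9 mm out of its side. Its mid-height marks the focal height: the middle of the loupe's ring (also 8 mm thick) belongs level with it. 69 to 119 mm above the bench, held by friction; z up.
- focus_post: Fixed steel pillar, 10 mm across and 140 mm tall, on a round foot 48 mm across and 8 mm tall, near the far edge of the mat; it carries the sliding collar. Origin: centre of the foot's underside, on the mat.
- mat: Fixed teal repair mat 260 (x) x 320 (y) x 4 mm on the bench. Origin: centre of its underside.
- card_tray: Bystander on the mat: flat aluminium card tray frame 34 x 24 x 4 mm. Origin: centre of underside.
- speaker: Bystander on the mat: black phone loudspeaker, 40 x 16 x 6 mm. Origin: centre of underside.
- tape_roll: Bystander on the bench: roll of amber tape lying flat, 76 mm across, 20 mm tall. Origin: centre of underside.
- screwdriver: Bystander on the bench: small screwdriver 160 mm long lying beside the mat. Origin: underside, along its shaft.
Not all that is in view belongs to the job. Of the things like the focus_post, leave any that is yellow; of the rest the smaller one is meant. Of the things that look like the loupe, the smaller one is meant.

How it is judged:
By the outcome, as a careful person would: the job done as asked, in the order asked, and still so for the second after the job is handed in, while the arm keeps its last pose, push and grip.
It also fails if it takes over 38 s, if anything falls off the work surface, if the arm or the gripper's body presses on something with over 40 N, if the wrist force passes 120 N, or if a joint passes its speed limit or range.

## Working session

There is one attempt and no reset: what is moved stays moved. The work goes in short steps, Python scripts to look and compute and a shell command to move; the robot and the scene stay as the last step left them, time stands still between calls to the robot, and variables do not carry over. Pictures are saved under pics/ and viewed, at most 10 in all, crops included, and the job is handed in when it is done.

```bash
mkdir -p pics; ls
cat > h.py <<'E'
import numpy as np,cv2,pickle
from scipy.spatial.transform import Rotation as R
def rot(a):
    a=np.array(a,float)
    return a if a.shape==(3,3) else R.from_quat(a[[1,2,3,0]]).as_matrix()
def ray(im,u,v):
    d=np.array([(u-im['cx'])/im['fx'],-(v-im['cy'])/im['fy'],-1.])
    return np.array(im['position']),rot(im['attitude'])@d
def onz(im,u,v,z):
    p,d=ray(im,u,v); return p+d*(z-p[2])/d[2]
def proj(im,P):
    c=rot(im['attitude']).T@(np.array(P)-np.array(im['position']))
    return im['cx']+im['fx']*c[0]/-c[2], im['cy']-im['fy']*c[1]/-c[2]
def tri(a,ua,b,ub):
    p,d=ray(a,*ua);q,e=ray(b,*ub)
    s=np.linalg.lstsq(np.stack([d,-e],1),q-p,rcond=None)[0]
    A=p+d*s[0];B=q+e*s[1]; return (A+B)/2,np.linalg.norm(A-B)
E
python3 - <<'E'
from rig import manip
import cv2,pickle
d={}
for n in('scene','top'):
    i=manip.get_image(n);d[n]=i
    cv2.imwrite(f'pics/{n}0.png',i['frame'][:,:,::-1]);print({k:v for k,v in i.items() if k!='frame'})
pickle.dump(d,open('d0.pkl','wb'))
print(manip.get_state(),manip.grasp_offset)
E
```

```text
pics
{'fx': 499.4179436988811, 'fy': 499.4179436988811, 'cx': 329.3754412624619, 'cy': 207.51220013208476, 'position': array([ 1.26635793, -0.74877051,  0.95714715]), 'attitude': array([0.8368524 , 0.39856544, 0.16639374, 0.3363581 ])}
{'fx': 436.61943879957767, 'fy': 436.61943879957767, 'cx': 323.80597826354915, 'cy': 191.97774307546413, 'position': array([ 0.35203242, -0.01583107,  1.26940498]), 'attitude': array([-0.7007638 , -0.05186597,  0.05974002,  0.70899305])}
{'clock': 0.1, 'qpos': array([-1.26197656e+00,  2.76562147e-01,  1.50599607e+00,  2.41949803e-05,
        1.36073238e+00, -1.21002549e-01]), 'qd': array([-1.17503833e-03, -2.53571305e-03, -3.33274118e-03,  9.27317089e-05,
       -7.98544230e-04, -5.84233916e-04]), 'effort': array([ 7.39165007e-04, -4.17701197e+01, -2.46405941e+01, -2.78974594e-04,
        5.85688758e-03,  6.74289893e-06]), 'position': array([ 0.23946476, -0.5222434 ,  0.23051306]), 'ee_rot': array([-8.46340431e-04,  9.76995532e-01,  2.13258082e-01, -6.78313526e-05]), 'contact_force': array([-0.13169773,  0.0195334 ,  0.6185003 ]), 'moment': array([0.00211529, 0.03675007, 0.01264603]), 'gripper_force': 0.0, 'width': 0.08551074191497078} -0.0187
```

View pics/scene0.png

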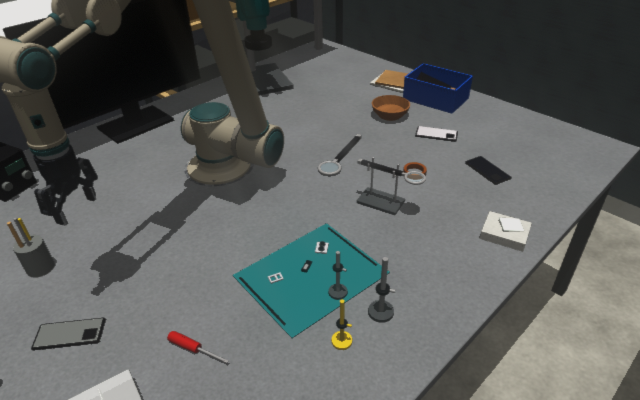

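View pics/top0.png

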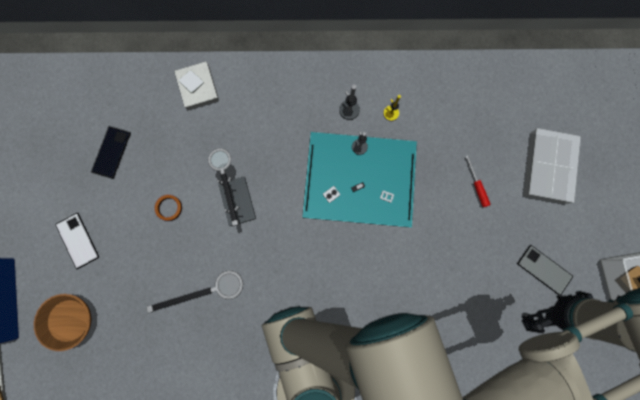

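The overview shows the rack loupe at top (230,200) / scene (390,172). The camera module is at top (332,194) / scene (322,247), and the small dark post at top (360,145) / scene (338,275). The big loupe on the bench and the yellow and tall posts are decoys.

Run:
```python
import pickle,cv2,numpy as np
d=pickle.load(open('d0.pkl','rb'))
def c(n,x,y,w,h,s):return cv2.resize(d[n]['frame'][y:y+h,x:x+w,::-1],None,fx=s,fy=s,interpolation=cv2.INTER_CUBIC)
a=c('top',195,130,80,110,5); b=c('scene',350,150,80,64,5); e=c('scene',300,235,80,64,5)
b=np.vstack([b,e])[:550]
b=cv2.copyMakeBorder(b,0,max(0,550-b.shape[0]),0,0,0)
cv2.imwrite('pics/c1.png',np.hstack([a,b]))
cv2.imwrite('pics/c2.png',c('top',310,125,80,80,7))
```

```text
(no output)
```

View pics/c1.png

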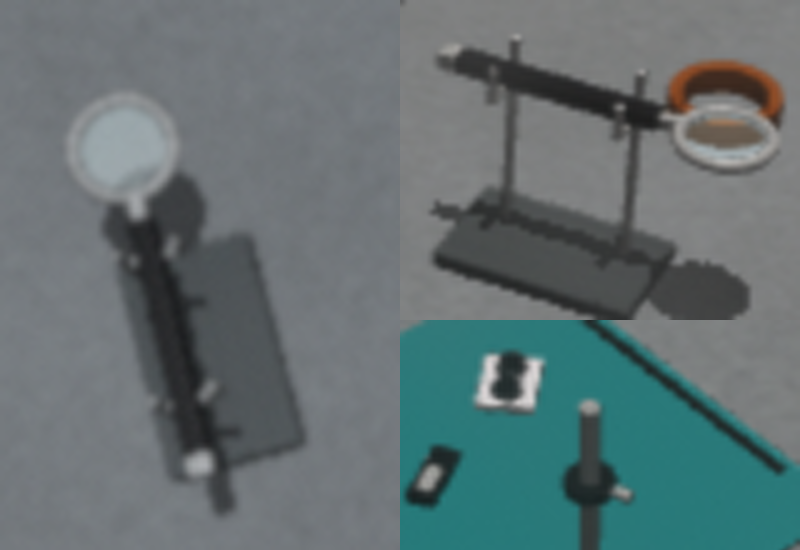

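View pics/c2.png

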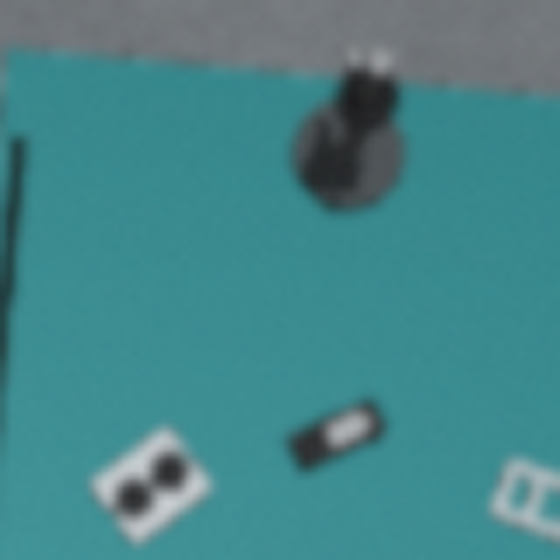

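The crops show the loupe ring at top (219,159.5) / scene (415,177) and the cap at top (234,222). The module is at top (331.3,193.7), the post foot at top (359.6,146.4) and the collar at scene (337.6,267). I'll refine these numerically.

```bash
cat > m.py <<'E'
from h import *
d=pickle.load(open('d0.pkl','rb'));T,S=d['top'],d['scene']
def comp(im,box,f,near,close=0):
    x,y,w,h=box; a=im['frame'][y:y+h,x:x+w].astype(int); m=f(a).astype(np.uint8)
    if close: m=cv2.morphologyEx(m,cv2.MORPH_CLOSE,np.ones((close,close)))
    n,l,s,c=cv2.connectedComponentsWithStats(m)
    i=1+np.argmin(np.hypot(*(c[1:]+[x,y]-near).T)-s[1:,4]*.02)
    cs=cv2.findContours((l==i).astype(np.uint8),cv2.RETR_EXTERNAL,cv2.CHAIN_APPROX_NONE)[0][0]
    return cs+[x,y],s[i,4]
teal=lambda a:(a[...,1]-a[...,0])>40
if __name__=='__main__':
    for im,b,nr in((T,(318,182,28,24),(331.3,193.7)),(S,(308,238,26,20),(321.7,246.9))):
        c,n=comp(im,b,lambda a:~teal(a),nr); q=cv2.convexHull(c.astype(np.float32)); M=cv2.moments(q)
        u=M['m10']/M['m00'],M['m01']/M['m00'];r=cv2.minAreaRect(q)
        print('module',u,r,n,onz(im,*u,.010))
        B=[onz(im,*p,.010)[:2] for p in cv2.boxPoints(r)]; print([round(np.linalg.norm(B[i]-B[i-1])*1e3) for i in range(4)])
    # ring
    c,n=comp(T,(203,142,34,28),lambda a:a.sum(2)>390,(219,159.5),3);print('ringT',cv2.fitEllipse(c),cv2.minEnclosingCircle(c),n)
    print(T['frame'][159,205:236].sum(1),T['frame'][145:182,219].sum(1))
    # foot
    c,n=comp(T,(345,128,32,32),lambda a:~teal(a),(359.6,146.4));print('foot',cv2.boundingRect(c),n)
    # collar in scene
    for y in range(246,290): print(y,S['frame'][y,324:352].sum(1))
E
python3 m.py
```

```text
module (331.20063694267515, 193.947983014862) ((331.2799987792969, 194.0400390625), (11.600000381469727, 14.399999618530273), 53.13010025024414) 166 [ 0.54655452 -0.05267494  0.01      ]
[34, 42, 34, 42]
module (321.4369538077403, 247.13358302122344) ((321.43243408203125, 246.90541076660156), (12.329923629760742, 12.165525436401367), 9.462322235107422) 145 [ 0.5457125  -0.05011195  0.01      ]
[34, 48, 35, 48]
ringT ((218.91957092285156, 158.93246459960938), (20.78072738647461, 21.943092346191406), 61.86210250854492) ((218.84722900390625, 159.20370483398438), 11.408756256103516) 385
[359 351 357 405 443 431 450 479 488 488 493 493 494 495 496 493 491 491
 489 491 497 495 486 462 464 419 371 362 360 358 353] [356 357 362 401 437 428 439 477 490 490 491 490 490 493 496 493 494 496
 492 489 461 434 401 412 408 333 245 212 188 184 175 180 183 188 200 237
 235]
foot (345, 128, 32, 27) 488
246 [410 599 624 585 324 283 286 286 284 287 285 287 286 286 283 284 284 286
 285 283 284 285 285 285 279 263 219 149]
247 [457 612 612 513 322 285 286 287 287 286 287 284 285 286 284 286 284 284
 283 28
[... 4332 characters left out ...]
280 284 283 283 283 279 275 242 171 158 163 169 169 164 177 231
 251 263 280 283 284 282 283 284 284 286]
285 [282 281 285 283 283 283 275 250 236 209 146 141 160 166 166 160 143 166
 223 237 259 278 283 283 284 283 284 283]
286 [282 282 283 282 283 276 249 228 209 153 136 143 161 169 167 160 140 157
 214 226 233 251 279 284 286 282 284 284]
287 [283 282 282 282 279 262 233 214 162 135 135 140 165 181 173 163 140 140
 164 212 223 232 258 284 284 284 284 284]
288 [283 282 282 281 273 243 229 227 206 152 136 142 165 186 185 170 139 137
 139 163 213 226 244 279 284 284 284 284]
289 [282 281 282 278 260 233 227 228 223 203 145 141 164 186 186 170 142 145
 145 139 160 214 234 261 283 284 283 284]
```

Run:
```python
from m import *
# post axis
f=onz(T,359.4,146.4,.012); print('foot top cam',f)
for nm,uv in(('posttop',(337.4,252.0)),('collar',(337.2,267.5))):
    p,q=ray(S,*uv); s=((f-p)[:2]@q[:2])/(q[:2]@q[:2]); P=p+q*s; print(nm,P,'lateral',np.linalg.norm((P-f)[:2]))
print('posttop at .144 scene',onz(S,337.4,252.0,.144))
g=onz(S,337.4,252.,.144); p,q=ray(S,337.2,267.5); s=((g-p)[:2]@q[:2])/(q[:2]@q[:2]);print('collar using scene top',p+q*s)
print('ring T',onz(T,219.05,159.3,.126),'cap T',onz(T,234.1,222,.126),'ringS',onz(S,414.8,177.,.126),tri(T,(219.05,159.3),S,(414.8,177)))
# handle centreline: darkest pixels in rows between ring and cap
a=T['frame'].astype(int).sum(2)
pts=[]
for y in range(176,220):
    r=a[y,215:242]; w=np.clip(150-r,0,None)
    if w.sum()>0: pts.append((215+(w*np.arange(27)).sum()/w.sum(),y,w.sum()))
pts=np.array(pts);print(pts[::4].round(1))
vx,vy,x0,y0=cv2.fitLine(pts[:,:2].astype(np.float32),cv2.DIST_HUBER,0,.01,.01).ravel()
A=onz(T,x0+vx*20,y0+vy*20,.132);B=onz(T,x0-vx*20,y0-vy*20,.132)
if A[0]<B[0]:A,B=B,A
print('handle dir',np.degrees(np.arctan2(*(A-B)[1::-1])),'pt',(A+B)/2)
# ellipse ring in scene
c,n=comp(S,(400,164,36,24),lambda a:(a.sum(2)>330)&(abs(a[...,0]-a[...,2])<60),(414.8,177),0);print(cv2.boundingRect(c),n)
```

```text
foot top cam [ 0.68813091 -0.13849664  0.012     ]
posttop [ 0.6889617  -0.13771162  0.14758062] lateral 0.0011430040041428564
collar [ 0.68860263 -0.13805038  0.09631474] lateral 0.0006493555048466868
posttop at .144 scene [ 0.68640794 -0.13500898  0.144     ]
collar using scene top [ 0.68604775 -0.13534973  0.09250806]
ring T [0.62576857 0.24960609 0.126     ] cap T [0.45711196 0.20606998 0.126     ] ringS [0.62267208 0.2552864  0.126     ] (array([0.62546444, 0.2493532 , 0.13009767]), np.float64(0.00184532739627827))
[[223.6 176.  204. ]
 [224.5 180.   93. ]
 [225.5 184.  209. ]
 [227.7 188.  205. ]
 [228.5 192.  235. ]
 [229.7 196.  201. ]
 [230.4 200.  181. ]
 [231.7 204.  202. ]
 [231.3 208.   88. ]
 [233.9 212.  183. ]
 [234.9 216.  183. ]]
handle dir 16.08133240115995 pt [0.52632833 0.219      0.132     ]
(400, 164, 36, 24) 567
```

```bash
python3 -m pendant '[{"dx":0.012,"dy":-0.012},{"dx":0.0245,"dy":-0.024},{"dx":0.0245,"dy":-0.024},{"dx":0.0245,"dy":-0.024},{"dx":0.0245,"dy":-0.024},{"dx":0.0245,"dy":-0.024},{"dx":0.0245,"dy":-0.024},{"dx":0.0245,"dy":-0.024},{"dx":0.0245,"dy":-0.024},{"dx":0.0245,"dy":-0.024},{"dx":0.0245,"dy":-0.024},{"dx":0.0245,"dy":-0.024}]' && python3 -m pendant '[{"dx":0.0245,"dy":-0.024},{"dx":0.0245,"dy":-0.024},{"dx":0.0245,"dy":-0.024},{"dx":0.0245,"dy":-0.024},{"dx":0.0245,"dy":-0.024},{"dx":0.0245,"dy":-0.024},{"dx":0.0245,"dy":-0.024},{"dx":0.0245,"dy":-0.024},{"dx":0.0245,"dy":-0.024},{"dx":0.0245,"dy":-0.024},{"dx":0.02,"dy":-0.02},{"dx":0.008,"dy":-0.008}]' && python3 -m pendant '[{"rz":5},{"rz":5},{},{},{}]'
cat > st.py <<'E'
from rig import manip; from h import *
s=manip.get_state();M=rot(s['ee_rot']);print(s['clock'],s['position'].round(4),'heading',np.degrees(np.arctan2(M[1,0],M[0,0])),'tilt',M[:2,2].round(4),s['contact_force'].round(2),s['width'],s['gripper_force'])
E
python3 st.py
```

```text
0.1 [ 0.2395 -0.5222  0.2305] heading 24.626703660830284 tilt [-0.0005  0.0016] [-0.13  0.02  0.62] 0.08551074191497078 0.0invalid input
```

```bash
python3 -m pendant '[{"dx":0.012,"dy":-0.012,"dz":0,"rx":0,"ry":0,"rz":0,"hand":0.085}]'; python3 st.py
```

```text
clock: 0.18
position: [0.2447, -0.509, 0.2305]
ee_rot: [0.001, 0.977, 0.212, -0.001]
contact_force: [-0.3, 0.0, -0.3]
width: 0.0849
gripper_force: 0.0
0.1833 [ 0.2447 -0.509   0.2305] heading 24.526807533031857 tilt [-0.001  -0.0014] [-0.26  0.01 -0.29] 0.08488548017279914 0.0
```

```bash
python3 -m pendant '[{"dx":0.0243,"dy":-0.024,"dz":0,"rx":0,"ry":0,"rz":0,"hand":0.085},{"dx":0.0243,"dy":-0.024,"dz":0,"rx":0,"ry":0,"rz":0,"hand":0.085},{"dx":0.0243,"dy":-0.024,"dz":0,"rx":0,"ry":0,"rz":0,"hand":0.085},{"dx":0.0243,"dy":-0.024,"dz":0,"rx":0,"ry":0,"rz":0,"hand":0.085},{"dx":0.0243,"dy":-0.024,"dz":0,"rx":0,"ry":0,"rz":0,"hand":0.085},{"dx":0.0243,"dy":-0.024,"dz":0,"rx":0,"ry":0,"rz":0,"hand":0.085},{"dx":0.0243,"dy":-0.024,"dz":0,"rx":0,"ry":0,"rz":0,"hand":0.085},{"dx":0.0243,"dy":-0.024,"dz":0,"rx":0,"ry":0,"rz":0,"hand":0.085},{"dx":0.0243,"dy":-0.024,"dz":0,"rx":0,"ry":0,"rz":0,"hand":0.085},{"dx":0.0243,"dy":-0.024,"dz":0,"rx":0,"ry":0,"rz":0,"hand":0.085},{"dx":0.0243,"dy":-0.024,"dz":0,"rx":0,"ry":0,"rz":0,"hand":0.085},{"dx":0.0243,"dy":-0.024,"dz":0,"rx":0,"ry":0,"rz":0,"hand":0.085}]'
python3 -m pendant '[{"dx":0.0243,"dy":-0.024,"dz":0,"rx":0,"ry":0,"rz":0,"hand":0.085},{"dx":0.0243,"dy":-0.024,"dz":0,"rx":0,"ry":0,"rz":0,"hand":0.085},{"dx":0.0243,"dy":-0.024,"dz":0,"rx":0,"ry":0,"rz":0,"hand":0.085},{"dx":0.0243,"dy":-0.024,"dz":0,"rx":0,"ry":0,"rz":0,"hand":0.085},{"dx":0.0243,"dy":-0.024,"dz":0,"rx":0,"ry":0,"rz":0,"hand":0.085},{"dx":0.0243,"dy":-0.024,"dz":0,"rx":0,"ry":0,"rz":0,"hand":0.085},{"dx":0.0243,"dy":-0.024,"dz":0,"rx":0,"ry":0,"rz":0,"hand":0.085},{"dx":0.0243,"dy":-0.024,"dz":0,"rx":0,"ry":0,"rz":0,"hand":0.085},{"dx":0.0243,"dy":-0.024,"dz":0,"rx":0,"ry":0,"rz":0,"hand":0.085},{"dx":0.0243,"dy":-0.024,"dz":0,"rx":0,"ry":0,"rz":0,"hand":0.085},{"dx":0.01,"dy":-0.01,"dz":0,"rx":0,"ry":0,"rz":5,"hand":0.085},{"dx":0,"dy":0,"dz":0,"rx":0,"ry":0,"rz":5,"hand":0.085}]' >/dev/null
python3 -m pendant '[{"dx":0,"dy":0,"dz":0,"rx":0,"ry":0,"rz":0,"hand":0.06},{"dx":0,"dy":0,"dz":0,"rx":0,"ry":0,"rz":0,"hand":0.06},{"dx":0,"dy":0,"dz":0,"rx":0,"ry":0,"rz":0,"hand":0.06}]' >/dev/null; python3 st.py
```

```text
clock: 1.18
position: [0.3905, -0.1218, 0.2311]
ee_rot: [-0.0, 0.977, 0.213, -0.0]
contact_force: [0.7, 1.1, -1.3]
width: 0.0853
gripper_force: 0.0
2.4333 [0.516  0.2087 0.231 ] heading 14.702145988982547 tilt [-0.0008 -0.0005] [0.77 0.92 0.87] 0.05987563490962468 0.0
```

```bash
python3 -m pendant '[{"dx":0.0114,"dy":-0.0121,"dz":0.02,"rx":0,"ry":0,"rz":0.1,"hand":0.06},{"dx":0,"dy":0,"dz":0.03,"rx":0,"ry":0,"rz":0,"hand":0.06},{"dx":0,"dy":0,"dz":0.016,"rx":0,"ry":0,"rz":0,"hand":0.06},{"dx":0,"dy":0,"dz":0,"rx":0,"ry":0,"rz":0,"hand":0.06},{"dx":0,"dy":0,"dz":0,"rx":0,"ry":0,"rz":0,"hand":0.06}]' >/dev/null; python3 st.py
python3 - <<'E'
from rig import manip
from h import *
d={n:manip.get_image(n) for n in('scene','top')};pickle.dump(d,open('d1.pkl','wb'))
S,T=d['scene'],d['top']
s=manip.get_state();print(proj(S,s['position']),proj(T,s['position']))
def c(n,x,y,w,h,k):return cv2.resize(d[n]['frame'][y:y+h,x:x+w,::-1],None,fx=k,fy=k,interpolation=cv2.INTER_CUBIC)
cv2.imwrite('pics/g1.png',np.hstack([c('top',185,120,80,120,5),c('scene',345,100,80,120,5)]))
E
```

```text
2.85 [0.5238 0.2229 0.1649] heading 14.516705421106819 tilt [-0.0018 -0.0007] [-0.31  0.86  0.93] 0.0600908096901171 0.0
(np.float64(382.1643535740185), np.float64(156.69828658951093)) (np.float64(224.67671887262097), np.float64(193.92974556741348))
```

View pics/g1.png

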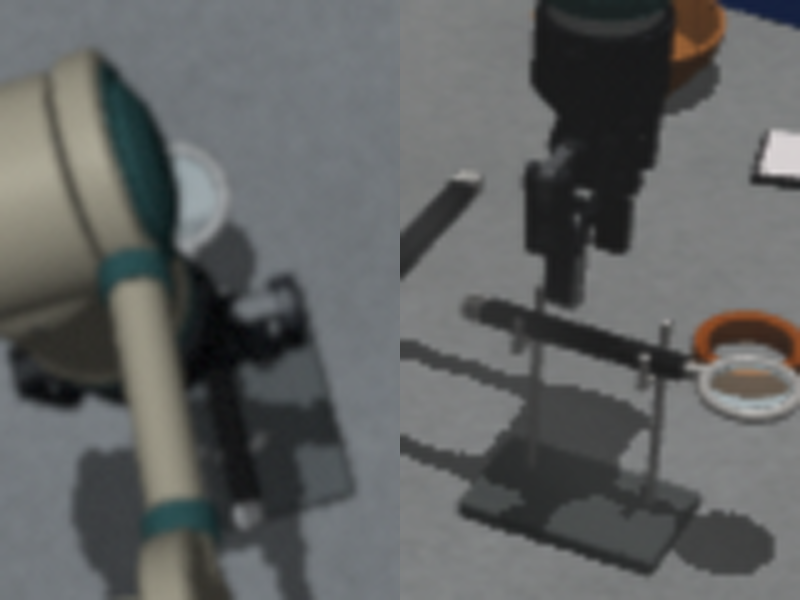

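Run:
```python
from h import *
d=pickle.load(open('d1.pkl','rb'));S,T=d['scene'],d['top']
c,s=np.cos(np.radians(14.5)),np.sin(np.radians(14.5))
def L(x,y,z,o=(.5238,.2229)): return np.array([o[0]+x*c-y*s,o[1]+x*s+y*c,z])
for nm,p,obs in(('post-',L(-.04,.015,.145),(540,292)),('post+',L(.04,.015,.145),(665,322)),('tip-',L(-.04,-.015,.14),(518,322)),('tip+',L(.04,-.015,.14),(643,357)),('ring',L(.105,0,.126),(750,385)),('cap',L(-.071,0,.126),(475,307))):
    u,v=proj(S,p);print(nm,((u-345+.5)*5+400-.5,(v-100+.5)*5-.5),obs)
for nm,p in(('ring',L(.105,0,.126)),('cap',L(-.071,0,.126)),('o',L(0,0,.132))):
    u,v=proj(T,p);print(nm,((u-185+.5)*5-.5,(v-120+.5)*5-.5))
```

```text
post- (np.float64(532.2563323839652), np.float64(286.00060411961306)) (540, 292)
post+ (np.float64(656.6412170748604), np.float64(322.23515652338205)) (665, 322)
tip- (np.float64(509.507248468591), np.float64(317.80768429430964)) (518, 322)
tip+ (np.float64(634.8812070880332), np.float64(355.16827461802177)) (643, 357)
ring (np.float64(748.5437054885592), np.float64(393.44359803598803)) (750, 385)
cap (np.float64(473.21714925348016), np.float64(311.19568529548644)) (475, 307)
ring (np.float64(173.01465781094674), np.float64(199.06285557080335))
cap (np.float64(249.235781696168), np.float64(515.8899230064629))
o (np.float64(215.71762799885033), np.float64(384.67140726736585))
```

The scene view shows the fingers straddling the handle midway between the hooks, with projections matching to about 1-2 px. I'll descend and grip.

```bash
python3 -m pendant '[{"dx":0,"dy":0,"dz":0.015,"rx":0,"ry":0,"rz":0,"hand":0.06},{"dx":0,"dy":0,"dz":0.015,"rx":0,"ry":0,"rz":0,"hand":0.06},{"dx":0,"dy":0,"dz":0.015,"rx":0,"ry":0,"rz":0,"hand":0.06},{"dx":0,"dy":0,"dz":0.013,"rx":0,"ry":0,"rz":0,"hand":0.06},{"dx":0,"dy":0,"dz":0,"rx":0,"ry":0,"rz":0,"hand":0.06},{"dx":0,"dy":0,"dz":0,"rx":0,"ry":0,"rz":0,"hand":0.03},{"dx":0,"dy":0,"dz":0,"rx":0,"ry":0,"rz":0,"hand":0.03},{"dx":0,"dy":0,"dz":0,"rx":0,"ry":0,"rz":0,"hand":0.024}]' 50; python3 st.py
python3 -m pendant '[{"dx":0,"dy":0,"dz":0,"rx":0,"ry":0,"rz":0,"hand":0.018},{"dx":0,"dy":0,"dz":0,"rx":0,"ry":0,"rz":0,"hand":0.014},{"dx":0,"dy":0,"dz":0,"rx":0,"ry":0,"rz":0,"hand":0.005},{"dx":0,"dy":0,"dz":0,"rx":0,"ry":0,"rz":0,"hand":0.005},{"dx":0,"dy":0,"dz":0,"rx":0,"ry":0,"rz":0,"hand":0.005},{"dx":0,"dy":0,"dz":0,"rx":0,"ry":0,"rz":0,"hand":0.005}]' 50; python3 st.py
```

```text
clock: 3.62
position: [0.5255, 0.224, 0.1089]
ee_rot: [-0.0, 0.992, 0.126, 0.002]
contact_force: [0.3, 0.9, 0.3]
width: 0.0247
gripper_force: 0.0
3.6167 [0.5255 0.224  0.1089] heading 14.524111490610103 tilt [0.0031 0.0008] [0.31 0.89 0.25] 0.024654520936573998 0.0
clock: 4.12
position: [0.5249, 0.224, 0.1082]
ee_rot: [-0.0, 0.992, 0.126, 0.001]
contact_force: [-0.9, -0.2, 5.8]
width: 0.0126
gripper_force: 48.9
4.1167 [0.5249 0.224  0.1082] heading 14.528433896065248 tilt [0.0016 0.0005] [-0.92 -0.2   5.76] 0.012616369567315064 48.92965078353882
```

```bash
python3 -m pendant '[{"dx":0,"dy":0,"dz":-0.004,"rx":0,"ry":0,"rz":0,"hand":0.005},{"dx":0,"dy":0,"dz":-0.008,"rx":0,"ry":0,"rz":0,"hand":0.005},{"dx":0,"dy":0,"dz":-0.012,"rx":0,"ry":0,"rz":0,"hand":0.005},{"dx":0,"dy":0,"dz":-0.012,"rx":0,"ry":0,"rz":0,"hand":0.005},{"dx":0,"dy":0,"dz":-0.012,"rx":0,"ry":0,"rz":0,"hand":0.005},{"dx":0,"dy":0,"dz":-0.012,"rx":0,"ry":0,"rz":0,"hand":0.005},{"dx":0,"dy":0,"dz":-0.006,"rx":0,"ry":0,"rz":0,"hand":0.005},{"dx":0,"dy":0,"dz":0,"rx":0,"ry":0,"rz":0,"hand":0.005},{"dx":0,"dy":0,"dz":0,"rx":0,"ry":0,"rz":0,"hand":0.005}]'; python3 st.py
python3 - <<'E'
from rig import manip
from h import *
d={n:manip.get_image(n) for n in('scene','top')};pickle.dump(d,open('d2.pkl','wb'))
def c(n,x,y,w,h,k):return cv2.resize(d[n]['frame'][y:y+h,x:x+w,::-1],None,fx=k,fy=k,interpolation=cv2.INTER_CUBIC)
cv2.imwrite('pics/g2.png',np.hstack([c('top',185,120,80,120,5),c('scene',345,100,80,120,5)]))
E
```

```text
clock: 4.87
position: [0.5243, 0.2237, 0.1733]
ee_rot: [0.0, 0.992, 0.126, 0.0]
contact_force: [-0.2, 0.3, -1.9]
width: 0.0133
gripper_force: 48.8
4.8667 [0.5243 0.2237 0.1733] heading 14.522277165866976 tilt [ 0.     -0.0002] [-0.21  0.3  -1.9 ] 0.013259655031678743 48.77761781215668
```

View pics/g2.png

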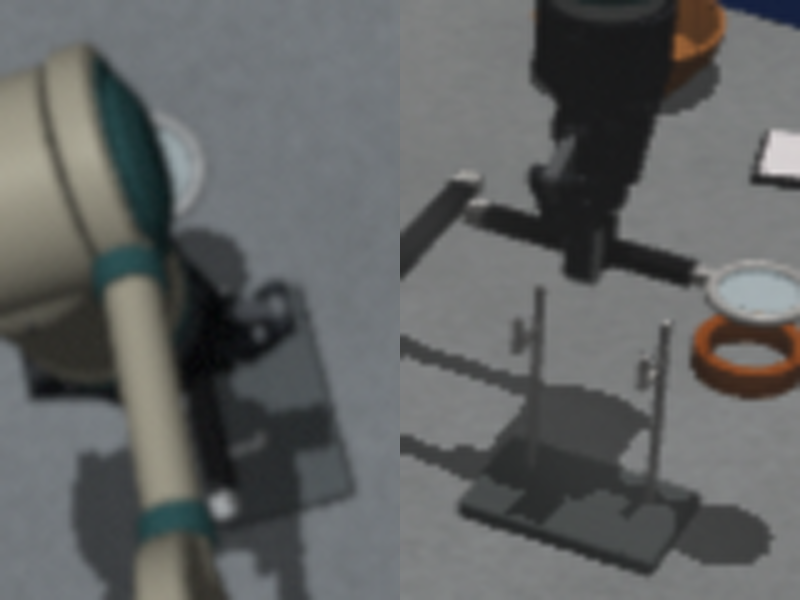

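```bash
python3 -m pendant '[{"dx":-0.0069,"dy":0.0125,"dz":0,"rx":0,"ry":0,"rz":0,"hand":0.005},{"dx":-0.0138,"dy":0.025,"dz":0,"rx":0,"ry":0,"rz":0,"hand":0.005},{"dx":-0.0138,"dy":0.025,"dz":0,"rx":0,"ry":0,"rz":0,"hand":0.005},{"dx":-0.0138,"dy":0.025,"dz":0,"rx":0,"ry":0,"rz":0,"hand":0.005},{"dx":-0.0138,"dy":0.025,"dz":0,"rx":0,"ry":0,"rz":0,"hand":0.005},{"dx":-0.0138,"dy":0.025,"dz":0,"rx":0,"ry":0,"rz":0,"hand":0.005},{"dx":-0.0138,"dy":0.025,"dz":0,"rx":0,"ry":0,"rz":0,"hand":0.005},{"dx":-0.0138,"dy":0.025,"dz":0,"rx":0,"ry":0,"rz":0,"hand":0.005},{"dx":-0.0138,"dy":0.025,"dz":0,"rx":0,"ry":0,"rz":0,"hand":0.005},{"dx":-0.0138,"dy":0.025,"dz":0,"rx":0,"ry":0,"rz":0,"hand":0.005},{"dx":-0.0138,"dy":0.025,"dz":0,"rx":0,"ry":0,"rz":0,"hand":0.005},{"dx":-0.0069,"dy":0.0125,"dz":0,"rx":0,"ry":0,"rz":0,"hand":0.005}]'
python3 -m pendant '[{"dx":0,"dy":0,"dz":0,"rx":0,"ry":0,"rz":0,"hand":0.005},{"dx":0,"dy":0,"dz":0.01,"rx":0,"ry":0,"rz":0,"hand":0.005},{"dx":0,"dy":0,"dz":0.02,"rx":0,"ry":0,"rz":0,"hand":0.005},{"dx":0,"dy":0,"dz":0.02,"rx":0,"ry":0,"rz":0,"hand":0.005},{"dx":0,"dy":0,"dz":0.02,"rx":0,"ry":0,"rz":0,"hand":0.005},{"dx":0,"dy":0,"dz":0.02,"rx":0,"ry":0,"rz":0,"hand":0.005},{"dx":0,"dy":0,"dz":0.008,"rx":0,"ry":0,"rz":0,"hand":0.005},{"dx":0,"dy":0,"dz":0,"rx":0,"ry":0,"rz":0,"hand":0.005},{"dx":0,"dy":0,"dz":0,"rx":0,"ry":0,"rz":0,"hand":0.005},{"dx":0,"dy":0,"dz":0,"rx":0,"ry":0,"rz":0,"hand":0.005},{"dx":0,"dy":0,"dz":0,"rx":0,"ry":0,"rz":0,"hand":0.005}]' >/dev/null; python3 st.py
python3 - <<'E'
from rig import manip
from h import *
d={n:manip.get_image(n) for n in('scene','top')};pickle.dump(d,open('d3.pkl','wb'))
def c(n,x,y,w,h,k):return cv2.resize(d[n]['frame'][y:y+h,x:x+w,::-1],None,fx=k,fy=k,interpolation=cv2.INTER_CUBIC)
cv2.imwrite('pics/g3.png',np.hstack([c('top',295,130,80,110,5),c('scene',275,200,80,110,5)]))
E
```

```text
clock: 5.97
position: [0.4444, -0.0835, 0.1727]
ee_rot: [0.001, 0.992, 0.126, -0.001]
contact_force: [-0.4, -1.0, -1.3]
width: 0.0134
gripper_force: 49.0
6.8833 [ 0.4474 -0.0808  0.0764] heading 14.534308920771492 tilt [ 0.0024 -0.0009] [-0.52  0.86 -1.41] 0.013174979258066004 48.93397271633148
```

View pics/g3.png

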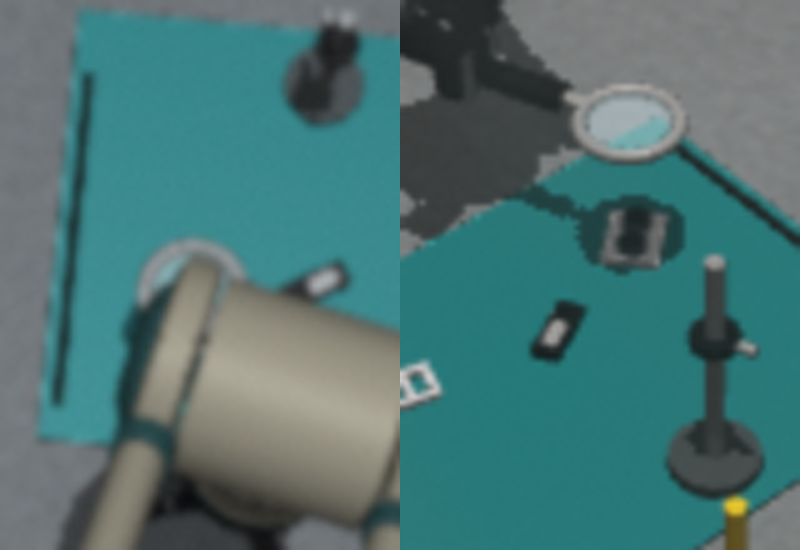

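```bash
cat > ring.py <<'E'
from h import *
from scipy.optimize import least_squares
from scipy.ndimage import map_coordinates
import sys
def edge(im,cu,cv_,angs,ax,ay,tilt=0):
    g=im['frame'].astype(float)
    pts=[]
    for a in np.radians(angs):
        t=np.linspace(.75,1.3,111); u=cu+t*ax*np.cos(a); v=cv_+t*ay*np.sin(a)
        # saturation: teal/grey separation by red channel; ring is bright in red
        r=map_coordinates(g[...,0],[v,u],order=1); k=np.argmax(r[:70]); m=(r[k]+r[100])/2
        j=k+np.argmax(r[k:]<m); pts.append((u[j],v[j]))
    return np.array(pts)
def fitring(im,pts,z,rad):
    # cast edge pixels onto plane z, fit circle of known radius
    P=np.array([onz(im,*p,z)[:2] for p in pts])
    r=least_squares(lambda c:np.hypot(*(P-c[:2]).T)-c[2],[*P.mean(0),rad],loss='soft_l1',f_scale=.001)
    r2=least_squares(lambda c:np.hypot(*(P-c[:2]).T)-rad,r.x[:2],loss='soft_l1',f_scale=.001)
    return r.x,r2.x,np.sqrt(np.mean((np.hypot(*(P-r2.x).T)-rad)**2))
E
python3 - <<'E'
from ring import *
d=pickle.load(open('d3.pkl','rb'));S,T=d['scene'],d['top']
z=.0942
ps=edge(S,320.4,224.2,[a for a in range(-90,150,6)],11.6,7.9)
print('S',fitring(S,ps,z,.031))
pt=edge(T,333,188.5,[a for a in range(-160,-10,6)],11.5,11.5)
print('T',fitring(T,pt,z,.031))
# before grasp
d0=pickle.load(open('d0.pkl','rb'))
p0=edge(d0['top'],219,159.3,[a for a in range(-200,20,6)],11.8,11.8);print('T0',fitring(d0['top'],p0,.126,.031))
p0=edge(d0['scene'],414.8,177.,[a for a in range(0,150,6)],10.5,6.5);print('S0',fitring(d0['scene'],p0,.126,.031))
print(onz(S,320.4,224.2,z),onz(T,333,188.5,z),tri(T,(333,188.5),S,(320.4,224.2)))
E
```

```text
S (array([ 0.54387495, -0.05067291,  0.03073728]), array([ 0.54356841, -0.05077663]), np.float64(0.0010346336951720834))
T (array([ 0.5489475 , -0.05616888,  0.03104005]), array([ 0.54899714, -0.05617026]), np.float64(0.00012450922423909102))
T0 (array([0.6270775 , 0.24996797, 0.02983939]), array([0.62564355, 0.24994663]), np.float64(0.0008539990708789452))
S0 (array([0.62098887, 0.25740376, 0.02938491]), array([0.61926322, 0.25833713]), np.float64(0.0006363351484021115))
[ 0.54567735 -0.05154221  0.0942    ] [ 0.54854288 -0.05535231  0.0942    ] (array([ 0.54830588, -0.05482652,  0.09771498]), np.float64(0.0010717946309590015))
```

```bash
python3 -m pendant '[{"dx":-0.0008,"dy":-0.0016,"dz":0.0008,"rx":0,"ry":0,"rz":0,"hand":0.005},{"dx":-0.0007,"dy":-0.0016,"dz":0.0007,"rx":0,"ry":0,"rz":0,"hand":0.005},{"dx":0,"dy":0,"dz":0,"rx":0,"ry":0,"rz":0,"hand":0.005},{"dx":0,"dy":0,"dz":0,"rx":0,"ry":0,"rz":0,"hand":0.005},{"dx":0,"dy":0,"dz":0,"rx":0,"ry":0,"rz":0,"hand":0.005},{"dx":0,"dy":0,"dz":0,"rx":0,"ry":0,"rz":0,"hand":0.005},{"dx":0,"dy":0,"dz":0,"rx":0,"ry":0,"rz":0,"hand":0.005},{"dx":0,"dy":0,"dz":0,"rx":0,"ry":0,"rz":0,"hand":0.005}]' >/dev/null; python3 st.py
python3 - <<'E'
from rig import manip
from ring import *
zs=[]
d={}
for i in range(4):
    for n in('top','scene'): d[n]=manip.get_image(n)
    s=manip.get_state(); zs.append(s['position'])
    T=d['top'];S=d['scene']
    print(fitring(T,edge(T,332,189.5,range(-160,-10,6),11.5,11.5),.0926,.031))
zs=np.array(zs);print(zs.round(4),zs.mean(0),s['qd'].round(4))
print('S',fitring(S,edge(S,320.4,224.8,range(-90,150,6),11.6,7.9),.0926,.031))
def c(n,x,y,w,h,k):return cv2.resize(d[n]['frame'][y:y+h,x:x+w,::-1],None,fx=k,fy=k,interpolation=cv2.INTER_CUBIC)
cv2.imwrite('pics/g4.png',np.hstack([c('top',295,130,80,110,5),c('scene',275,200,80,110,5)]))
E
```

```text
7.65 [ 0.4442 -0.0779  0.0738] heading 14.525259196055835 tilt [ 0.0001 -0.0002] [-0.73  0.22 -1.46] 0.012911925060868128 48.933289647102356
(array([ 0.54568603, -0.05304744,  0.03101782]), array([ 0.54570798, -0.05304833]), np.float64(0.0001474571982603051))
(array([ 0.54570202, -0.05304277,  0.03098073]), array([ 0.54567829, -0.05304173]), np.float64(0.00015227040753558569))
(array([ 0.54593154, -0.05305827,  0.03082236]), array([ 0.54571264, -0.05304849]), np.float64(0.00015395393795401718))
(array([ 0.54577505, -0.0530174 ,  0.03094596]), array([ 0.54570852, -0.05301418]), np.float64(0.00014098645143694347))
[[ 0.4442 -0.0779  0.0738]
 [ 0.4442 -0.0779  0.0738]
 [ 0.4441 -0.0778  0.0738]
 [ 0.4441 -0.0778  0.0738]] [ 0.4441611  -0.07784177  0.07377289] [-0.001   0.0013 -0.0005 -0.0011 -0.0006  0.0005]
S (array([ 0.54181416, -0.04933223,  0.03104084]), array([ 0.54185886, -0.04931493]), np.float64(0.001218951935330476))
```

View pics/g4.png

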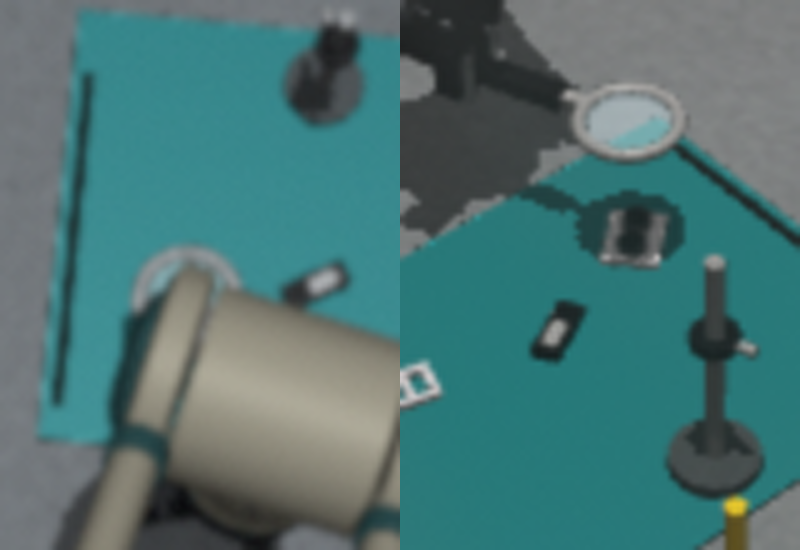

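The ring is centred on the module in the top view to within 1 mm. Last check is the height against the collar, in the same scene view and against the shared bias.

```bash
python3 - <<'E'
from rig import manip
from h import *
S=manip.get_image('scene')
a=S['frame'].astype(int)[210:238,300:345]
# outer extents of the ring from red channel (ring bright) by profiles through the centre
print('col',a[:,18:23,0].mean(1).round().astype(int)); print('row',a[13:16,:,0].mean(0).round().astype(int))
def zat(u,v,xy):
    p,q=ray(S,u,v); s=((np.array(xy)-p[:2])@q[:2])/(q[:2]@q[:2]); return (p+q*s).round(4)
for v in(223.5,224,224.5): print(v,zat(320.4,v,(.5457,-.053)))
print('collar',zat(337.2,267.5,(.6881,-.1385)),'top',zat(337.4,251.9,(.6881,-.1385)))
for p in((.5457,-.053,.0926),(.5457,-.053,.0963)): print(proj(S,p))
E
python3 st.py
```

```text
col [124 126 126 125 126 128 137 170 132 143 161 163 162 162 162 157 140 125
 120 131 164 116  59  44  43  43  43  43]
row [ 63  63  62  63  63  62  62  63  72 107 147 140 125 156 161 162 162 161
 162 162 162 160 155 148 139 127 129 133 137 132 151 141 114 127 129 128
 129 129 128 127 126 125 127 128 128]
223.5 [ 0.5465 -0.0522  0.0975]
224 [ 0.5464 -0.0522  0.0958]
224.5 [ 0.5464 -0.0523  0.094 ]
collar [ 0.6886 -0.138   0.0963] top [ 0.6889 -0.1377  0.1479]
(np.float64(320.030615983098), np.float64(224.92330021409066))
(np.float64(319.999670850425), np.float64(223.86324824317714))
8.1 [ 0.4441 -0.0778  0.0738] heading 14.525037358166694 tilt [ 0.     -0.0001] [ 0.91  0.02 -1.29] 0.013315754191823284 48.93307864665985
```

```bash
python3 -c "
from rig import manip
print(manip.sign_off())"
```

```text
the job is handed in; nothing more can be done
None
```

I handed the job in with the loupe held level and steady over the camera module, its glass centred to about 1 mm in the top view and at the collar's height to within about 1 mm (my two height checks differed by 1.4 mm); no result came back from the judging.

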